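# Hold a nested strainer over the sample jar

## Task

Nest one of the two white strainer cups fully into the other on the bench to make a double strainer. Take the nested pair by the lower cup, carry it over the tube rack without disturbing anything, and hold it upright and still, centred about a centimetre above the mouth of the open wide-mouthed jar without ever touching the jar, ready for pouring. Finish there, still holding it: do not set it down or let go.

Things in the scene. Friction and masses are not known exactly. Their poses are not given: they have to be found in the camera images.
- cup_a_mid (a point): white plastic strainer cup, round, upright, open on top, about 50 g, 56 tall: tapered body (outer diameter 38 at foot, 52 at height 34), collar 59 wide from height 34 to 44, thick rim band 64 wide from 44 to 56 (grip here); mouth 54 inside. Nested in the other cup, its collar sits on that cup's rim: 22 higher (stack 78 tall), about 1 side play. This point: on the axis, 28 above the underside; z up
- cup_b_mid (a point): the other strainer cup, identical to the first (56 tall, rim diameter 64); in the nested stack both rim bands are equally wide, so straight fingers reaching down to the lower band squeeze and carry both cups; this point is on its axis, 28 above its underside, z up
- jar_rim (a point): open wide-mouthed jar of amber glass, round, loose, 300 g: outer diameter 80, 85 tall, neck 72 outside and 64 inside, standing on the bench on the side of the rack away from the cups. This point: centre of the mouth, level with the rim, z up
- bottle: closed amber bottle with a white screw cap, diameter 58, 100 tall, loose, standing near the jar; not to be disturbed. Origin at the centre of its underside, z up
- rack: blue wire tube rack fixed to the bench, one row of eight wells along its x axis, 300 long (x), 41 wide (y), 74 tall; the tubes in it reach 120 above the bench. It stands between the cups and the jar. Origin at the centre of its underside, z up
- tube1: screw-cap sample tube standing in the rack: diameter 31 over the cap, 116 tall, top 120 above the bench; origin at the centre of its underside, z up. Bystander, stays where it is
- tube2: screw-cap sample tube standing in the rack: diameter 31 over the cap, 116 tall, top 120 above the bench; origin at the centre of its underside, z up. Bystander, stays where it is
- tube3: screw-cap sample tube standing in the rack: diameter 31 over the cap, 116 tall, top 120 above the bench; origin at the centre of its underside, z up. Bystander, stays where it is
- tube4: screw-cap sample tube standing in the rack: diameter 31 over the cap, 116 tall, top 120 above the bench; origin at the centre of its underside, z up. Bystander, stays where it is
There are look-alikes about, which are no part of the job. What is shaped like the part that bears jar_rim but blue or red is not meant.

How it is judged:
By the outcome, as a careful person would: the job done as asked, in the order asked, and still so for the second after the job is handed in, while the arm keeps its last pose, push and grip.
It also fails if it takes over 58 s, if anything falls off the work surface, if the arm or the gripper's body presses on something with over 40 N, if the wrist force passes 120 N, or if a joint passes its speed limit or range.

## Robot

A 6-joint arm with a two-finger parallel gripper is mounted at the origin on the work surface. World frame = base frame: x ahead of the robot, y to its left, z up, the work surface at z = 0. Lengths are in m, angles in rad, forces in N, time in s.
With the tool pointing down it reaches from about 0.3 to 0.875 m from the base axis. Payload 6.4 kg.
Tool frame: the origin (TCP) lies on the mounting face of the last link; the fingertips stand 173 mm ahead of it and the grasp point (between the pads) lies 155 mm ahead of it (ctrl.tip_reach is the distance from the TCP to the fingertips, in m); z points along the fingers, y is the line along which they close (so a half turn about z gives the same grasp; the last joint's range is limited). The gripper opens to 85 mm and grips with 20 to 120 N. Pads are 22 mm wide; open, the fingers measure 114 mm over their backs; the gripper's body (76 mm by 85 mm) begins 54 mm behind the grasp point. The pads swing forward as they close: fully open they stand 13 mm farther back than shut.
Start: joints at [1.111, 0.181, 1.607, -0, 1.354, -0.206], TCP at [0.144, 0.557, 0.405] pointing down, gripper open.
Joint ranges: [-2.99, 2.99], [-0.89, 2.07], [0.3, 2.58], [-1.14, 4.28], [0, 2.63], [-3.12, 3.12]. Speed limits (rad/s): [2.57, 2.57, 3.01, 3.14, 3.14, 3.14].

## Interface

Orientations are given as a unit quaternion [w, x, y, z].
In Python, from bench import ctrl gives the robot as it stands.
- The arm moves only by the shell command python3 -m pendant 'ROWS'. ROWS is JSON, a list that holds one entry, the list of rows, each a list of 7 numbers: the opening, from 0 (shut) to 1 (fully open), then the shift along the tool's x, y, z in mm, then the turn, a rotation vector about the tool's x, y, z in rad. A call has 1 to 5 rows; each row is the pose to reach, as a shift and turn from the pose commanded when the call began, along the tool's axes at that moment; what a row does not reach only later rows make up. A row lasts 1/12 s, in which the tool goes at most 41.7 mm and 7.16 degrees, less where a joint would pass 70% of its speed; a pose out of reach is approached as far as the arm can. A call with a gripper value outside its range is refused whole. The fingers move at their own pace and stop on an object; the grip force is fixed at half the most. Time passes only in rows, so rows that repeat a pose let the fingers close. It gives the time, the measured TCP pose, the force, the opening and the grip force at its end, in the units of the state.
- ctrl.get_obs(): the state, without advancing time (a new reading comes with each control period).
- ctrl.camera(name): name is "side" or "top"; returns the picture (420x560x3 uint8, red, green, blue); there is no depth.
- ctrl.camera_params(name): a dict with "mtx" (3x3 intrinsics, pixels), "world_from_camera" (4x4, takes a point from camera to world coordinates). Camera axes: x right, y down, z forward; pixel columns grow to the right and rows downward; lengths in m; the calibration is good to about 2 mm. A picture is of the moment at which its call begins. camera_params takes no time and is no camera call.
- ctrl.hand_in(): hands the job in; it is judged then, once.
Trained networks look in the newest picture that a camera, given by its name, has taken for a name from the list of things; names that differ only in an ending like _2 or _b are one class to them, and where a whole thing is asked for, a point or a joint stands for the part that bears it (a point fixed in the world has none). Each returns a list of dicts, best first, with "confidence" (0 to 1); they miss things now and then, are a little off and sometimes report something else, mostly with a low value. They report only what shows in the picture. A call takes as long as a camera call. They do not tell look-alikes from the thing itself.
- ctrl.boxes_of(camera, name): "point" ([column, row] as shares, 0 to 1, of the picture: columns of its width, rows of its height, amid what is visible of it).
The state is a dict: "time_s": time; "q": joint angles; "dq": joint speeds; "joint_efforts": joint torques, N m; "eef_pos": TCP position; "eef_rot": TCP orientation; "wrist_force": force on the tool from outside, world axes, zero at the start; "torque": the same for the moment, N m; "opening": opening from 0.0 (shut) to 1.0 (fully open); "grasp_force": force on a finger pad.
Only numpy, scipy, OpenCV 4.12 (cv2) and the standard library are available. Lean on these libraries where they do the work, as an engineer would, in place of code of your own. Each camera call takes 0.05 s, during which the arm holds its last target. There are 200 camera calls.

## Working session

There is one attempt and no reset: what is moved stays moved. The work goes in short steps, Python scripts to look and compute and a shell command to move; the robot and the scene stay as the last step left them, time stands still between calls to the robot, and variables do not carry over. Pictures are saved under pics/ and viewed, at most 10 in all, crops included, and the job is handed in when it is done.

```bash
mkdir -p pics; ls; python3 - <<'E'
from bench import ctrl
import cv2,numpy as np
for c in("side","top"):
    im=ctrl.camera(c); cv2.imwrite(f"pics/{c}0.png",im[:,:,::-1])
    p=ctrl.camera_params(c); print(c,p["mtx"].tolist(),np.round(p["world_from_camera"],3).tolist())
    for n in("cup_a_mid","jar_rim","bottle","rack","tube1"):
        print(c,n,[(round(d["confidence"],2),np.round(np.array(d["point"])*[560,420],1).tolist()) for d in ctrl.boxes_of(c,n)])
o=ctrl.get_obs();print({k:np.round(v,3).tolist() for k,v in o.items()})
E
```

```text
pics
side [[505.5938790209858, 0.0, 278.8263454243779], [0.0, 505.5938790209858, 211.38970243965008], [0.0, 0.0, 1.0]] [[0.735, -0.514, 0.443, 0.035], [-0.678, -0.555, 0.482, -0.559], [-0.002, -0.655, -0.756, 0.904], [0.0, 0.0, 0.0, 1.0]]
side cup_a_mid [(0.8, [222.2, 152.6]), (0.54, [262.2, 213.7])]
side jar_rim [(0.9, [400.4, 301.7]), (0.87, [301.1, 258.2]), (0.84, [335.7, 319.0])]
side bottle [(0.89, [357.1, 233.6])]
side rack [(0.63, [258.8, 217.9])]
side tube1 [(0.84, [276.8, 190.0]), (0.83, [238.7, 217.9]), (0.74, [298.5, 171.2]), (0.63, [262.1, 196.2])]
top [[433.01442386135415, 0.0, 276.9020131779181], [0.0, 433.01442386135415, 217.92354897394867], [0.0, 0.0, 1.0]] [[0.022, -0.99, 0.142, 0.39], [-1.0, -0.021, 0.006, -0.024], [-0.002, -0.142, -0.99, 1.155], [0.0, 0.0, 0.0, 1.0]]
top cup_a_mid [(0.76, [171.8, 205.7])]
top jar_rim [(0.93, [398.5, 221.0]), (0.81, [319.6, 241.0]), (0.66, [377.6, 264.0])]
top bottle []
top rack [(0.66, [264.8, 232.4])]
top tube1 [(0.65, [266.1, 183.3]), (0.59, [262.8, 211.3]), (0.5, [260.9, 256.7]), (0.43, [263.1, 229.1])]
{'time_s': 0.6, 'q': [1.111, 0.181, 1.607, -0.0, 1.354, -0.206], 'dq': [0.001, -0.001, -0.001, 0.001, 0.001, 0.001], 'joint_efforts': [-0.001, -44.46, -35.152, -0.0, 0.001, 0.0], 'eef_pos': [0.144, 0.557, 0.405], 'eef_rot': [0.0, 0.127, 0.992, 0.0], 'wrist_force': [-1.49, 0.261, 0.507], 'torque': [0.007, 0.058, 0.004], 'grasp_force': 0.0, 'opening': 1.002}
```

View pics/top0.png

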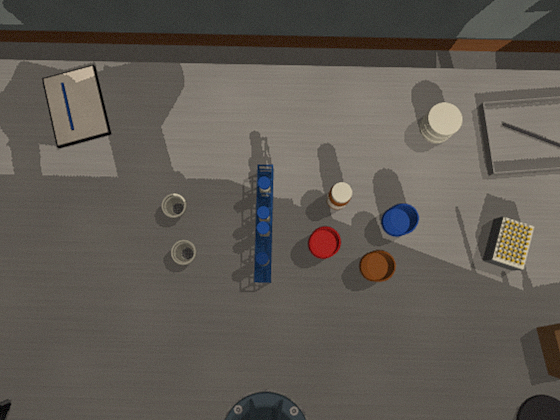

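View pics/side0.png

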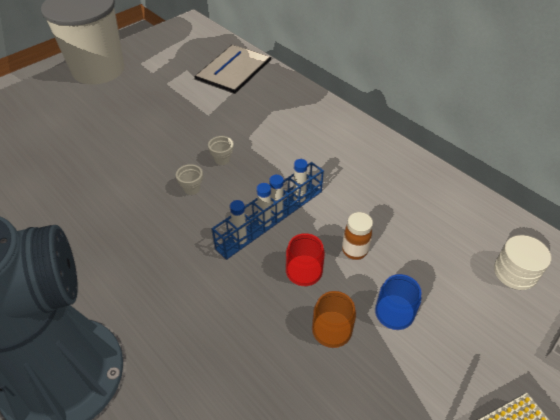

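The top view shows the cups at (173,205) and (183,252), the rack at x≈264 and the amber jar at (377,265). The blue and red jars are look-alikes, and the side view agrees (cups at (221,150) and (190,179), amber jar at (334,319)). Next I fit the rim circles in both views.

```bash
cat >h.py <<'E'
from bench import ctrl
import cv2,numpy as np
from scipy.optimize import minimize
P={c:ctrl.camera_params(c) for c in("side","top")}
def proj(c,X):
    T=np.linalg.inv(P[c]["world_from_camera"]); X=np.atleast_2d(X)@T[:3,:3].T+T[:3,3]
    u=X@P[c]["mtx"].T; return u[:,:2]/u[:,2:]
def back(c,px,z):
    T=np.array(P[c]["world_from_camera"]); d=T[:3,:3]@np.linalg.inv(P[c]["mtx"])@[*px,1]
    return T[:3,3]+d*(z-T[2,3])/d[2]
def circ(x,y,z,r):
    t=np.linspace(0,2*np.pi,72,endpoint=False); return np.c_[x+r*np.cos(t),y+r*np.sin(t),0*t+z]
def fit(G,xy,circles,span=.012):
    def s(v,cs):
        return -sum(cv2.remap(G[c],proj(c,circ(*v,z,r)).astype('f4')[None],None,1).mean() for c in cs for z,r in circles)
    out={}
    for cs in(("top",),("side",),("top","side")):
        g=np.arange(-span,span+.0001,.001); b=min((s((xy[0]+a,xy[1]+e),cs),xy[0]+a,xy[1]+e) for a in g for e in g)
        out["+".join(cs)]=(np.round(b[1:],4).tolist(),round(-b[0],1))
    return out
def grads(ims):
    G={}
    for c,i in ims.items():
        i=cv2.GaussianBlur(i.astype('f4'),(0,0),.8); m=np.hypot(cv2.Sobel(i,5,1,0),cv2.Sobel(i,5,0,1)).max(2)
        G[c]=np.minimum(m,120).astype('f4')
    return G
E
python3 - <<'E'
from h import *
ims={c:cv2.imread(f"pics/{c}0.png") for c in P}; G=grads(ims)
for n,px,z,ci in(("A",(174,205),.05,[(.056,.032)]),("B",(183,252),.05,[(.056,.032)]),("jar",(377,265),.085,[(.085,.036)])):
    f=fit(G,back("top",px,z)[:2],ci); print(n,f)
    v=f["top+side"][0]
    for c in ims:
        ims[c]=ims[c]
        k=proj(c,circ(*v,*ci[0])); 
        if n=="A": 
            if c=="top": big={}
            big[c]=0
        globals().setdefault("L",[]).append((c,k))
S=[("top",(150,180)),("side",(165,125)),("top",(340,230)),("side",(295,270))]
t=[]
for c,(x,y) in S:
    b=cv2.resize(ims[c][y:y+90,x:x+90],None,fx=4,fy=4,interpolation=cv2.INTER_CUBIC)[:300,:]
    for cc,k in L:
        if cc==c:
            for q in k: cv2.circle(b,tuple(int(w) for w in ((q-[x,y])*4+2)),1,(0,255,0),-1)
    t.append(b)
cv2.imwrite("pics/f0.png",np.vstack([np.hstack(t[:2]),np.hstack(t[2:])]))
# rack, bottle, tubes
for n,c,px,z in(("bottle","top",(342,189),.1),("bottle","side",(360,223),.1),("t1","top",(264,184),.12),("t4","top",(262,257),.12),("rackN","top",(265,166),.074),("rackS","top",(262,281),.074),("redjar","top",(324,242),.085),("blue","top",(400,220),.085)): print(n,np.round(back(c,px,z),3))
E
```

```text
A {'top': ([0.5758, 0.249], np.float32(108.1)), 'side': ([0.5768, 0.247], np.float32(90.1)), 'top+side': ([0.5768, 0.249], np.float32(194.8))}Traceback (most recent call last):
  File "<stdin>", line 11, in <module>
NameError: name 'big' is not defined. Did you mean: 'bin'?
```

```bash
python3 - <<'E'
from h import *
ims={c:cv2.imread(f"pics/{c}0.png") for c in P}; G=grads(ims); L=[]
for n,px,z,ci in(("A",(174,205),.05,[(.056,.032)]),("B",(183,252),.05,[(.056,.032)]),("jar",(377,265),.085,[(.085,.036)])):
    f=fit(G,back("top",px,z)[:2],ci); print(n,f)
    L+=[(c,proj(c,circ(*f["top+side"][0],*ci[0]))) for c in P]
S=[("top",(135,180)),("side",(165,125)),("top",(340,230)),("side",(295,270))]
t=[]
for c,(x,y) in S:
    b=cv2.resize(ims[c][y:y+75,x:x+95],None,fx=4,fy=4,interpolation=cv2.INTER_CUBIC)
    for cc,k in L:
        if cc==c:
            for q in k[::2]: cv2.circle(b,tuple(int(w) for w in ((q-[x,y])*4+2)),1,(0,255,0),-1)
    t.append(b)
cv2.imwrite("pics/f0.png",np.vstack([np.hstack(t[:2]),np.hstack(t[2:])]))
for n,c,px,z in(("bottle","top",(342,189),.1),("bottle","side",(360,223),.1),("t1","top",(264,184),.12),("t4","top",(262,257),.12),("rackN","top",(265,166),.074),("rackS","top",(262,281),.074),("redjar","top",(324,242),.085),("blue","top",(400,220),.085)): print(n,np.round(back(c,px,z),3))
E
```

```text
A {'top': ([0.5758, 0.249], np.float32(108.1)), 'side': ([0.5768, 0.247], np.float32(90.1)), 'top+side': ([0.5768, 0.249], np.float32(194.8))}
B {'top': ([0.4568, 0.2183], np.float32(108.0)), 'side': ([0.4568, 0.2153], np.float32(89.9)), 'top+side': ([0.4568, 0.2173], np.float32(191.1))}
jar {'top': ([0.4293, -0.2568], np.float32(113.4)), 'side': ([0.4323, -0.2778], np.float32(81.8)), 'top+side': ([0.4323, -0.2778], np.float32(169.2))}
bottle [ 0.618 -0.179  0.1  ]
bottle [ 0.608 -0.183  0.1  ]
t1 [0.622 0.015 0.12 ]
t4 [0.444 0.015 0.12 ]
rackN [0.679 0.015 0.074]
rackS [0.387 0.015 0.074]
redjar [ 0.486 -0.136  0.085]
blue [ 0.545 -0.325  0.085]
```

View pics/f0.png

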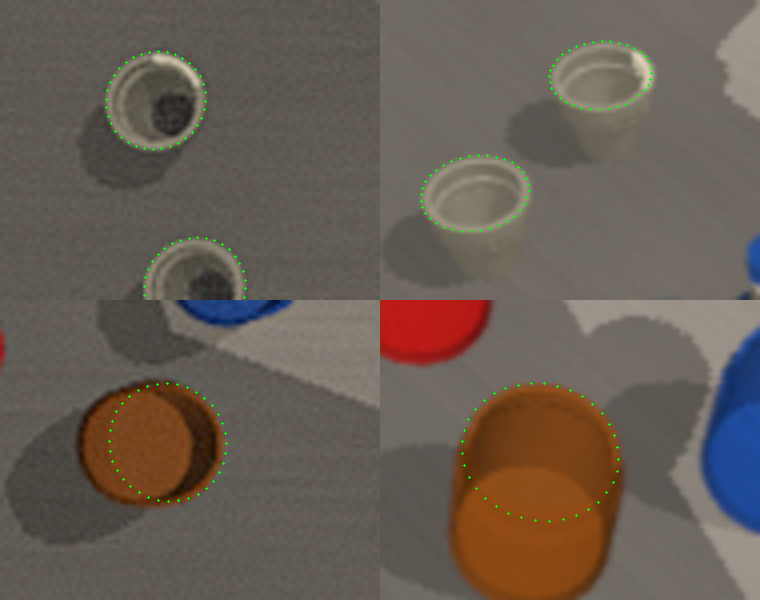

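```bash
python3 - <<'E'
from h import *
print("tip",ctrl.tip_reach)
M={}
for c,b in(("top",(340,230,400,295)),("side",(300,280,366,356))):
    im=cv2.imread(f"pics/{c}0.png"); h=cv2.cvtColor(im,cv2.COLOR_BGR2HSV)
    m=((h[...,0]>3)&(h[...,0]<22)&(h[...,1]>150)).astype('u1'); k=np.zeros_like(m); k[b[1]:b[3],b[0]:b[2]]=1
    m=cv2.morphologyEx(m*k,cv2.MORPH_CLOSE,np.ones((5,5))); m=cv2.fillPoly(0*m,[cv2.convexHull(cv2.findNonZero(m))],1); M[c]=m
    x,y,w,hh=cv2.boundingRect(m); print(c,x,y,w,hh,m.sum())
def sil(c,x,y,hs):
    k=cv2.convexHull(np.vstack([proj(c,circ(x,y,z,r)) for z,r in((.085,.036),(hs,.04),(0,.04))]).astype('f4'))
    return cv2.fillPoly(np.zeros((420*4,560*4),'u1'),[((k+.5)*4).astype('i4')],1)
B={c:cv2.resize(M[c],None,fx=4,fy=4,interpolation=0) for c in M}
def iou(cs,v): return sum((s:=sil(c,*v))[800:1500].__and__(B[c][800:1500]).sum()/(s|B[c])[800:1500].sum() for c in cs)/len(cs)
from scipy.optimize import minimize
for cs in(("top",),("side",),("top","side")):
    r=minimize(lambda p:-iou(cs,[.43+p[0]/1e3,-.262+p[1]/1e3,.066]),[0,0],method="Nelder-Mead",options=dict(initial_simplex=[[0,0],[8,0],[0,8]],maxiter=60))
    print(cs,.43+r.x[0]/1e3,-.262+r.x[1]/1e3,-r.fun)
E
python3 -m pendant '[[[1,-37,-14,0,0,0,-0.085],[1,-74,-28,0,0,0,-0.17],[1,-111,-42,0,0,0,-0.255],[1,-148,-56,0,0,0,-0.255],[1,-185,-70,0,0,0,-0.255]]]'
```

```text
tip 0.1734
top 360 251 36 31 908
side 313 291 43 57 1992
('top',) 0.43249794697761534 -0.27661265325546264 0.9377665761923226
('side',) 0.43409887176193296 -0.277766249936074 0.9555035831009565
('top', 'side') 0.43260998339549406 -0.2778682706862746 0.941593511661583
time_s: 1.02
eef_pos: [0.3069, 0.4412, 0.4049]
eef_rot: [0.0, -0.001, 1.0, 0.0]
wrist_force: [0.5, 0.5, 0.8]
opening: 1.001
grasp_force: 0.0
```

```bash
python3 -m pendant '[[[1,-33,-24,10,0,0,0],[1,-66,-47,20,0,0,0],[1,-99,-70,30,0,0,0],[1,-132,-94,40,0,0,0],[1,-165,-117,50,0,0,0]]]'
python3 -m pendant '[[[1,-33,-24,10,0,0,0],[1,-66,-47,20,0,0,0],[1,-99,-70,30,0,0,0],[1,-105,-75,50,0,0,0],[1,-105,-75,50,0,0,0]]]'
python3 - <<'E'
from h import *
print(np.round(ctrl.get_obs()["eef_pos"],4))
ims=[ctrl.camera(c)[:,:,::-1] for c in("top","side")]
t=np.hstack([cv2.resize(i[y:y+150,x:x+100],None,fx=4,fy=4,interpolation=2) for i,(x,y) in zip(ims,((130,150),(180,60)))])
cv2.imwrite("pics/g1.png",t)
E
```

```text
time_s: 1.43
eef_pos: [0.4723, 0.3242, 0.3545]
eef_rot: [0.0, -0.001, 1.0, 0.0]
wrist_force: [-0.1, 0.8, -0.9]
opening: 1.001
grasp_force: 0.0
time_s: 1.85
eef_pos: [0.5771, 0.2478, 0.3008]
eef_rot: [-0.002, 0.002, 1.0, -0.001]
wrist_force: [-0.8, 0.3, -1.0]
opening: 0.999
grasp_force: 0.0
[0.5771 0.2478 0.3008]
```

View pics/g1.png

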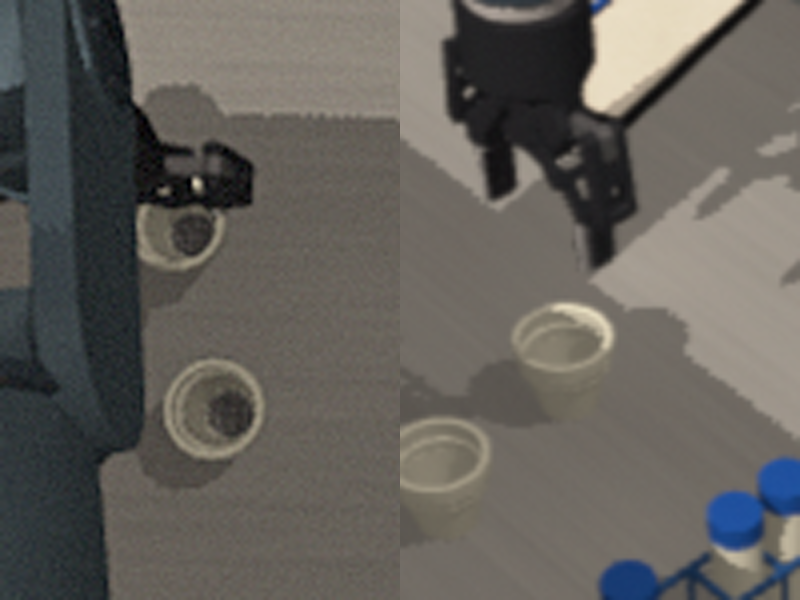

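The gripper is over the far cup with open fingers straddling it. The right fingertip is near side pixel (229,127). I'll check the tip height from that and descend.

```bash
python3 - <<'E'
from h import *
for z in(.12,.13,.14,.15): print(z,proj("side",[[.577,.2,z],[.577,.298,z]]).round(1).tolist())
E
python3 -m pendant '[[[1,0,0,25,0,0,0],[1,0,0,50,0,0,0],[1,0,0,70,0,0,0],[1,0,1,85,0,0,0],[1,0,1,95,0,0,0]]]'
python3 -m pendant '[[[0.5,0,0,0,0,0,0],[0,0,0,0,0,0,0],[0,0,0,0,0,0,0],[0,0,0,0,0,0,0],[0,0,0,0,0,0,0]]]'
python3 -m pendant '[[[0,0,0,0,0,0,0],[0,0,0,0,0,0,0],[0,0,0,0,0,0,0],[0,0,0,0,0,0,0],[0,0,0,0,0,0,0]]]'
```

```text
0.12 [[230.2, 132.9], [205.0, 113.8]]
0.13 [[229.9, 129.7], [204.6, 110.6]]
0.14 [[229.5, 126.3], [204.1, 107.3]]
0.15 [[229.2, 123.0], [203.7, 103.9]]
time_s: 2.37
eef_pos: [0.5747, 0.2533, 0.2093]
eef_rot: [-0.0, -0.002, 1.0, 0.0]
wrist_force: [-0.2, -0.4, 0.7]
opening: 0.997
grasp_force: 0.0
time_s: 2.78
eef_pos: [0.5765, 0.2521, 0.2112]
eef_rot: [0.001, -0.001, 1.0, 0.0]
wrist_force: [-0.4, 1.1, 3.9]
opening: 0.733
grasp_force: 65.7
time_s: 3.2
eef_pos: [0.5766, 0.252, 0.2112]
eef_rot: [0.001, -0.001, 1.0, 0.0]
wrist_force: [-1.6, 1.2, 6.6]
opening: 0.735
grasp_force: 65.9
```

```bash
python3 -m pendant '[[[0,0,0,-10,0,0,0],[0,0,0,-35,0,0,0],[0,0,0,-65,0,0,0],[0,0,0,-90,0,0,0],[0,0,0,-100,0,0,0]]]'
python3 -m pendant '[[[0,30,-6,0,0,0,0],[0,60,-14,0,0,0,0],[0,90,-22,0,0,0,0],[0,112,-30,0,0,0,0],[0,120,-33,0,0,0,0]]]'
python3 -m pendant '[[[0,0,0,0,0,0,0],[0,0,0,0,0,0,0],[0,0,0,0,0,0,0]]]'
python3 - <<'E'
from h import *
print(np.round(ctrl.get_obs()["eef_pos"],4))
ims=[ctrl.camera(c)[:,:,::-1] for c in("top","side")]
for i,c in zip(ims,("top","side")): cv2.imwrite(f"pics/{c}2.png",i)
t=np.hstack([cv2.resize(i[y:y+150,x:x+100],None,fx=4,fy=4,interpolation=2) for i,(x,y) in zip(ims,((130,150),(140,60)))])
cv2.imwrite("pics/g2.png",t)
E
```

```text
time_s: 3.62
eef_pos: [0.5771, 0.252, 0.3145]
eef_rot: [0.003, -0.001, 1.0, 0.001]
wrist_force: [0.8, 0.0, 0.9]
opening: 0.733
grasp_force: 65.6
time_s: 4.03
eef_pos: [0.4528, 0.218, 0.3086]
eef_rot: [-0.002, -0.001, 1.0, -0.0]
wrist_force: [0.4, -0.0, -0.7]
opening: 0.729
grasp_force: 65.5
time_s: 4.28
eef_pos: [0.4574, 0.2188, 0.3102]
eef_rot: [0.001, -0.0, 1.0, 0.0]
wrist_force: [0.6, 0.2, 0.0]
opening: 0.736
grasp_force: 65.6
[0.4574 0.2188 0.3102]
```

View pics/g2.png

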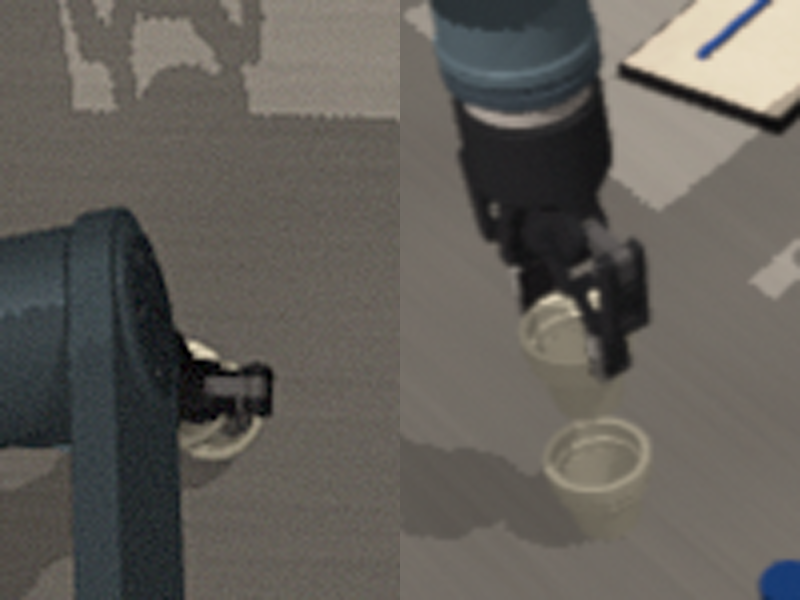

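```bash
python3 -m pendant '[[[0,0,-1,20,0,0,0],[0,0,-1,40,0,0,0],[0,0,-1,52,0,0,0],[0,0,-1,60,0,0,0],[0,0,-1,64,0,0,0]]]'
python3 -m pendant '[[[0,0,0,3,0,0,0],[0,0,0,6,0,0,0],[0,0,0,8,0,0,0],[0,0,0,9,0,0,0],[0,0,0,9,0,0,0]]]'
```

```text
time_s: 4.8
eef_pos: [0.4562, 0.2176, 0.2444]
eef_rot: [-0.001, -0.001, 1.0, -0.0]
wrist_force: [-0.3, -0.0, 0.1]
opening: 0.73
grasp_force: 65.5
time_s: 5.22
eef_pos: [0.4561, 0.2177, 0.237]
eef_rot: [0.0, -0.001, 1.0, 0.0]
wrist_force: [1.4, -0.4, -0.2]
opening: 0.73
grasp_force: 65.6
```

```bash
python3 -m pendant '[[[0,0,0,1,0,0,0],[0,0,0,2,0,0,0],[0,0,0,2,0,0,0]]]'
python3 -m pendant '[[[0,0,0,1,0,0,0],[0,0,0,2,0,0,0],[0,0,0,2,0,0,0]]]'
python3 -m pendant '[[[0,0,0,1,0,0,0],[0,0,0,1,0,0,0],[0,0,0,1,0,0,0]]]'
```

```text
time_s: 5.47
eef_pos: [0.456, 0.2176, 0.2348]
eef_rot: [0.0, -0.001, 1.0, 0.0]
wrist_force: [-0.1, 0.3, -1.1]
opening: 0.731
grasp_force: 65.6
time_s: 5.72
eef_pos: [0.4563, 0.2178, 0.2333]
eef_rot: [0.0, -0.001, 1.0, 0.0]
wrist_force: [-1.0, -0.1, 3.9]
opening: 0.733
grasp_force: 66.0
time_s: 5.97
eef_pos: [0.4567, 0.2178, 0.2333]
eef_rot: [0.001, -0.001, 1.0, 0.0]
wrist_force: [-3.8, -0.5, 13.2]
opening: 0.73
grasp_force: 66.8
```

```bash
python3 -m pendant '[[[0.5,0,0,-1,0,0,0],[1,0,0,-1,0,0,0],[1,0,0,-1,0,0,0],[1,0,0,-1,0,0,0],[1,0,0,-1,0,0,0]]]'
python3 -m pendant '[[[1,0,0,0,0,0,0],[1,0,0,-60,0,0,0.0],[1,0,0,-100,0,0,0],[1,100,100,-100,0,0,0],[1,100,100,-100,0,0,0]]]'
python3 - <<'E'
from h import *
print(np.round(ctrl.get_obs()["eef_pos"],4))
ims=[ctrl.camera(c)[:,:,::-1] for c in("top","side")]
for i,c in zip(ims,("top","side")): cv2.imwrite(f"pics/{c}3.png",i)
t=np.hstack([cv2.resize(i[y:y+150,x:x+100],None,fx=4,fy=4,interpolation=2) for i,(x,y) in zip(ims,((130,150),(140,60)))])
cv2.imwrite("pics/g3.png",t)
G=grads({c:i for c,i in zip(("top","side"),ims)})
print(fit(G,(.4565,.2177),[(.078,.032)],.008))
E
```

```text
time_s: 6.38
eef_pos: [0.4559, 0.2176, 0.2324]
eef_rot: [-0.0, -0.001, 1.0, -0.0]
wrist_force: [0.5, -0.0, 0.5]
opening: 1.001
grasp_force: 0.0
time_s: 6.8
eef_pos: [0.399, 0.276, 0.3288]
eef_rot: [0.003, 0.002, 1.0, 0.001]
wrist_force: [-0.2, 0.6, -1.2]
opening: 0.992
grasp_force: 0.0
[0.399  0.276  0.3288]
{'top': ([0.4575, 0.2167], np.float32(104.7)), 'side': ([0.4585, 0.2147], np.float32(86.6)), 'top+side': ([0.4575, 0.2157], np.float32(184.0))}
```

View pics/g3.png

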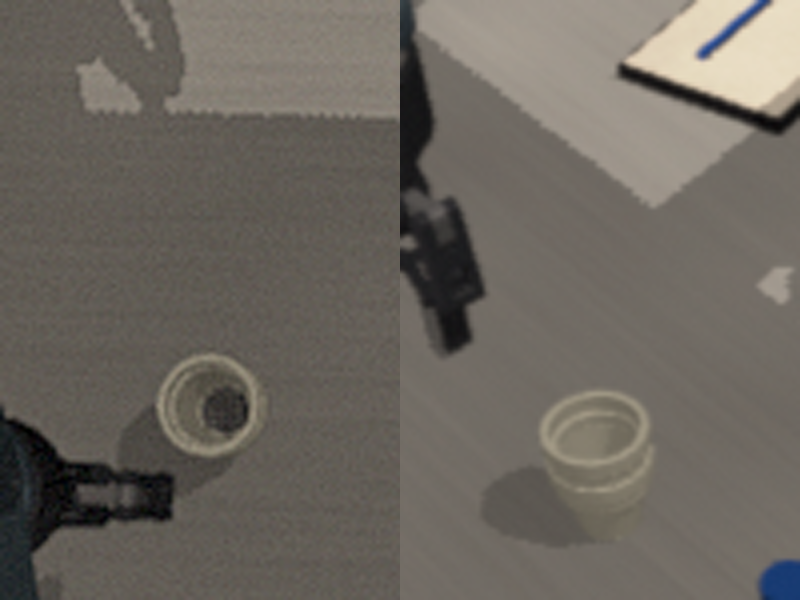

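The cups are nested level (stack around top crop (210,405) and side crop (597,430)). Next I return and grip the lower band.

```bash
python3 -m pendant '[[[1,-25,-25,0,0,0,0],[1,-50,-50,0,0,0,0],[1,-57,-58,0,0,0,0],[1,-57,-58,0,0,0,0],[1,-57,-58,0,0,0,0]]]'
```

```text
time_s: 7.32
eef_pos: [0.4547, 0.2175, 0.3253]
eef_rot: [-0.001, 0.0, 1.0, -0.0]
wrist_force: [0.0, 0.6, -0.6]
opening: 0.999
grasp_force: 0.0
```

```bash
python3 -m pendant '[[[1,-2,0,30,0,0,0],[1,-2,0,65,0,0,0],[1,-2,0,95,0,0,0],[1,-2,0,115,0,0,0],[1,-2,0,124,0,0,0]]]'
python3 -m pendant '[[[1,0,0,3,0,0,0],[1,0,0,3,0,0,0],[1,0,0,3,0,0,0]]]'
python3 - <<'E'
from h import *
print(np.round(ctrl.get_obs()["eef_pos"],4))
i=ctrl.camera("side")[:,:,::-1]; j=ctrl.camera("top")[:,:,::-1]
cv2.imwrite("pics/g4.png",np.hstack([cv2.resize(k[y:y+100,x:x+100],None,fx=4,fy=4,interpolation=2) for k,(x,y) in((j,(130,190)),(i,(140,100)))]))
E
```

```text
time_s: 7.73
eef_pos: [0.4541, 0.2184, 0.1984]
eef_rot: [-0.003, -0.001, 1.0, -0.001]
wrist_force: [-1.3, -0.1, 0.9]
opening: 1.001
grasp_force: 0.0
time_s: 7.98
eef_pos: [0.457, 0.2186, 0.2]
eef_rot: [0.001, -0.001, 1.0, 0.0]
wrist_force: [0.9, -0.5, 0.6]
opening: 1.004
grasp_force: 0.0
[0.457  0.2186 0.2   ]
```

View pics/g4.png

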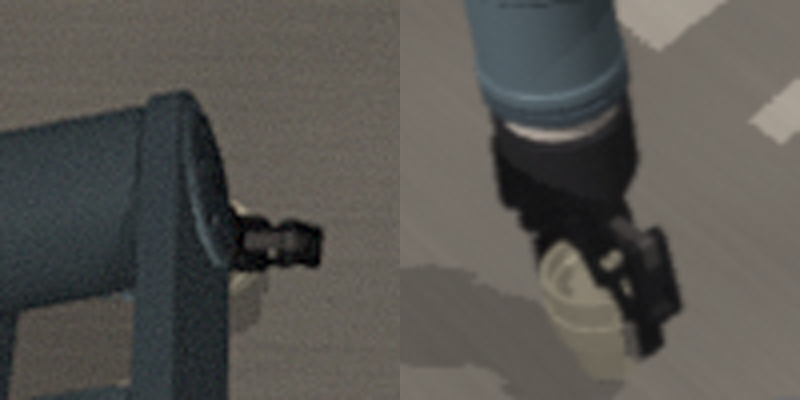

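The fingers straddle the stack, and the fingertips (side crop (645,355)) reach below the lower band. Closing.

```bash
python3 -m pendant '[[[0.8,0,-1,1,0,0,0],[0.7,0,-1,1,0,0,0],[0,0,-1,1,0,0,0],[0,0,-1,1,0,0,0],[0,0,-1,1,0,0,0]]]'
python3 -m pendant '[[[0,0,0,0,0,0,0],[0,0,0,0,0,0,0],[0,0,0,0,0,0,0],[0,0,0,0,0,0,0]]]'
python3 -m pendant '[[[0,0,0,-4,0,0,0],[0,0,0,-15,0,0,0],[0,0,0,-40,0,0,0],[0,0,0,-75,0,0,0],[0,0,0,-105,0,0,0]]]'
python3 -m pendant '[[[0,0,0,-15,0,0,0],[0,0,0,-20,0,0,0],[0,0,0,-20,0,0,0]]]'
```

```text
time_s: 8.5
eef_pos: [0.4571, 0.2172, 0.1992]
eef_rot: [0.001, -0.001, 1.0, 0.0]
wrist_force: [-2.7, -1.0, 8.4]
opening: 0.745
grasp_force: 64.8
time_s: 8.83
eef_pos: [0.4571, 0.2172, 0.1992]
eef_rot: [0.001, -0.001, 1.0, 0.0]
wrist_force: [-2.2, -0.9, 7.5]
opening: 0.743
grasp_force: 64.8
time_s: 9.25
eef_pos: [0.4562, 0.2171, 0.3048]
eef_rot: [-0.0, -0.001, 1.0, -0.0]
wrist_force: [1.7, -0.1, -0.0]
opening: 0.742
grasp_force: 66.0
time_s: 9.5
eef_pos: [0.4569, 0.2173, 0.3248]
eef_rot: [0.002, -0.001, 1.0, 0.0]
wrist_force: [0.0, -0.4, 0.1]
opening: 0.739
grasp_force: 66.0
```

```bash
python3 -m pendant '[[[0,0,0,-20,0,0,0],[0,0,0,-45,0,0,0],[0,0,0,-60,0,0,0],[0,2,-12,-62,0,0,0],[0,4,-35,-62,0,0,0]]]'
python3 -m pendant '[[[0,1,-30,0,0,0,0],[0,2,-60,0,0,0,0],[0,4,-90,0,0,0,0],[0,5,-120,0,0,0,0],[0,7,-150,0,0,0,0]]]'
python3 -m pendant '[[[0,1,-30,0,0,0,0],[0,2,-60,0,0,0,0],[0,4,-90,0,0,0,0],[0,5,-120,0,0,0,0],[0,7,-150,0,0,0,0]]]'
python3 -m pendant '[[[0,1,-30,0,0,0,0],[0,2,-60,0,0,0,0],[0,4,-90,0,0,0,0],[0,5,-110,0,0,0,0],[0,5,-118,0,0,0,0]]]'
```

```text
time_s: 9.92
eef_pos: [0.4522, 0.1826, 0.3842]
eef_rot: [-0.0, -0.002, 1.0, 0.0]
wrist_force: [1.1, -0.8, -0.4]
opening: 0.741
grasp_force: 66.2
time_s: 10.33
eef_pos: [0.4445, 0.0304, 0.3824]
eef_rot: [-0.002, -0.001, 1.0, 0.0]
wrist_force: [0.6, -1.2, -0.9]
opening: 0.742
grasp_force: 66.2
time_s: 10.75
eef_pos: [0.4375, -0.1194, 0.3824]
eef_rot: [-0.002, -0.0, 1.0, 0.001]
wrist_force: [0.9, -0.1, -1.0]
opening: 0.739
grasp_force: 66.2
time_s: 11.17
eef_pos: [0.4326, -0.2385, 0.3824]
eef_rot: [-0.002, 0.001, 1.0, 0.001]
wrist_force: [0.1, 0.1, -0.6]
opening: 0.743
grasp_force: 66.2
```

```bash
python3 - <<'E'
from h import *
print(np.round(ctrl.get_obs()["eef_pos"],4))
t=[]
for c,(x,y) in(("top",(330,195)),("side",(290,215))):
    i=ctrl.camera(c)[:,:,::-1]; cv2.imwrite(f"pics/{c}5.png",i)
    b=cv2.resize(i[y:y+150,x:x+100],None,fx=4,fy=4,interpolation=2)
    src=cv2.imread(f"pics/{c}0.png")
    if c=="top": b=cv2.resize(src[y+20:y+95,x:x+100],None,fx=4,fy=4,interpolation=2); b=np.vstack([b,cv2.resize(i[y:y+75,x:x+100],None,fx=4,fy=4,interpolation=2)])
    oy=y+20 if c=="top" else y
    for z,r,col in((.085,.036,(0,255,0)),(.085,.032,(255,255,0)),(0,.04,(255,0,255))):
        for q in proj(c,circ(.433,-.2775,z,r))[::2]: cv2.circle(b,tuple(int(w) for w in (q-[x,oy])*4+2),1,col,-1)
    t.append(b)
cv2.imwrite("pics/g5.png",np.hstack(t))
E
```

```text
[ 0.4326 -0.2385  0.3824]
```

View pics/g5.png

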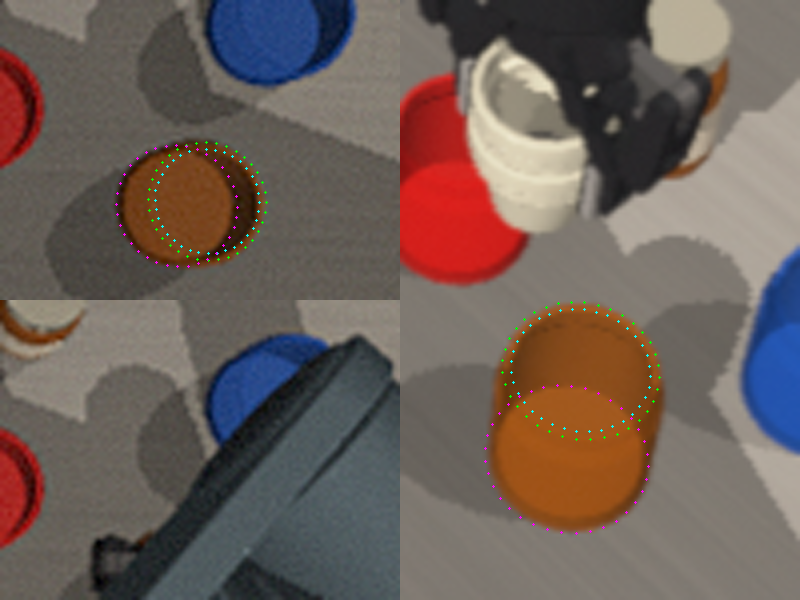

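```bash
python3 -m pendant '[[[0,0,-18,0,0,0,0],[0,0,-32,0,0,0,0],[0,0,-37,15,0,0,0],[0,0,-37,35,0,0,0],[0,0,-37,50,0,0,0]]]'
python3 -m pendant '[[[0,0,0,10,0,0,0],[0,0,0,18,0,0,0],[0,0,0,22,0,0,0],[0,0,0,22,0,0,0],[0,0,0,22,0,0,0]]]'
```

```text
time_s: 11.68
eef_pos: [0.4339, -0.2723, 0.3332]
eef_rot: [-0.0, -0.001, 1.0, 0.001]
wrist_force: [-0.4, -0.0, -1.2]
opening: 0.74
grasp_force: 66.2
time_s: 12.1
eef_pos: [0.4343, -0.2728, 0.3133]
eef_rot: [0.0, -0.001, 1.0, -0.0]
wrist_force: [0.0, 0.2, -1.4]
opening: 0.745
grasp_force: 66.2
```

```bash
python3 -m pendant '[[[0,2,-3,6,0,0,0],[0,2,-3,11,0,0,0],[0,2,-3,15,0,0,0],[0,2,-3,17,0,0,0],[0,2,-3,18,0,0,0]]]'
python3 -m pendant '[[[0,0,0,0,0,0,0],[0,0,0,0,0,0,0],[0,0,0,0,0,0,0],[0,0,0,0,0,0,0]]]'
python3 - <<'E'
from h import *
p=ctrl.get_obs()["eef_pos"]; print(np.round(p,4)); b=p[2]-.1992
x,y=300,225; c="side"; i=ctrl.camera(c)[:,:,::-1]
o=cv2.resize(i[y:y+130,x:x+90],None,fx=4,fy=4,interpolation=2); o2=o.copy()
for z,r,col in((b+.078,.032,(0,255,0)),(b+.056,.032,(255,255,0)),(b,.019,(0,0,255)),(0,.04,(255,0,255)),(.085,.036,(255,0,0))):
    m=(.432,-.276) if r>.035 else p[:2]
    for q in proj(c,circ(*m,z,r))[::2]: cv2.circle(o,tuple(int(w) for w in (q-[x,y])*4+2),1,col,-1)
cv2.imwrite("pics/g6.png",np.hstack([o,o2]))
E
```

```text
time_s: 12.52
eef_pos: [0.4319, -0.2758, 0.2943]
eef_rot: [-0.0, -0.001, 1.0, 0.0]
wrist_force: [0.0, 0.8, -0.0]
opening: 0.743
grasp_force: 66.2
time_s: 12.85
eef_pos: [0.4322, -0.2759, 0.295]
eef_rot: [0.0, -0.001, 1.0, -0.0]
wrist_force: [0.1, 0.5, -0.9]
opening: 0.743
grasp_force: 66.2
[ 0.4322 -0.2759  0.295 ]
```

View pics/g6.png

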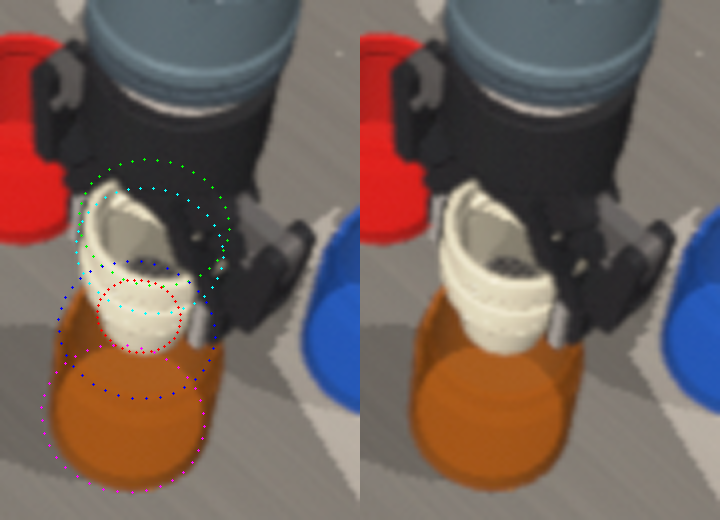

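The stack is held upright over the amber jar. Its foot and rims match the model overlay, with the underside about 10–11 mm above the rim. The jar's base sits about 1 px right of the overlay, so I make a 1 mm touch-up, let it settle and hand in.

```bash
python3 -m pendant '[[[0,-1,-1,0.5,0,0,0],[0,-1,-1,0.5,0,0,0],[0,-1,-1,0.5,0,0,0],[0,-1,-1,0.5,0,0,0],[0,-1,-1,0.5,0,0,0]]]'
python3 -m pendant '[[[0,0,0,0,0,0,0],[0,0,0,0,0,0,0],[0,0,0,0,0,0,0],[0,0,0,0,0,0,0],[0,0,0,0,0,0,0]]]'
python3 -c "
from bench import ctrl
print(ctrl.hand_in())"
```

```text
time_s: 13.32
eef_pos: [0.4331, -0.2769, 0.2943]
eef_rot: [-0.0, -0.001, 1.0, 0.0]
wrist_force: [-0.5, -0.2, -0.5]
opening: 0.744
grasp_force: 66.2
time_s: 13.73
eef_pos: [0.4331, -0.2769, 0.2943]
eef_rot: [0.0, -0.001, 1.0, 0.0]
wrist_force: [0.2, 0.0, -0.3]
opening: 0.741
grasp_force: 66.2
the job is handed in; nothing more can be done
None
```

The job is handed in at 13.7 s: the cups are nested and held by the lower band, upright and still, centred on the amber jar to within a few mm (my estimate) and about 1 cm above its rim; I saw no sign of contact with the jar, rack or tubes, and no verdict came back.

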